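# Clamp the display tube in its coupler

### The arm

A 7-joint arm with a two-finger parallel gripper is mounted at the origin on the work surface; the furniture and walls round the work are solid. World frame = base frame: x ahead of the robot, y to its left, z up, the work surface at z = 0. Lengths are in m, angles in rad, forces in N, time in s.
With the tool pointing down it reaches from about 0.4 to 0.85 m from the base axis. Payload 4.5 kg.
Tool frame: the origin (TCP) lies at the very end of the fingers, on their centre line; the grasp point (between the pads) lies 19 mm behind it; z points along the fingers, y is the line along which they close (so a half turn about z gives the same grasp; the last joint's range is limited). The gripper opens to 88 mm and grips with 3 to 60 N. Pads are 18 mm wide; open, the fingers measure 123 mm over their backs; the gripper's body (75 mm by 187 mm) begins 45 mm behind the grasp point.
Start: joints at [-1.12, 0.689, -0.195, 1.565, 0.157, 0.902, -0.215], TCP at [0.253, 0.572, 0.239] pointing down, gripper open.
Joint ranges: [-3.01, 3.01], [-0.46, 2.08], [-1.47, 1.51], [0.13, 2.56], [-1, 4.14], [0.04, 2.09], [-2.66, 2.66]. Speed limits (rad/s): [2.57, 2.57, 3.14, 3.14, 3.14, 3.14, 3.14].

### API

Orientations are given as a unit quaternion [x, y, z, w].
In Python, from plant import r gives the robot as it stands. The module is installed in compiled form; this text tells all that it offers.
- The arm moves only by the tool step_arm, never from a script. Its argument "increments" is a list of rows, each a list of 2 entries, a list of its own where there are three numbers: the shift along the world's x, y, z in cm, then the turn, a rotation vector about the world's x, y, z in degrees. A call has exactly 10 rows; each row shifts and turns the commanded pose from where the row before left it; what a row does not reach is not made up. A row lasts 1/10 s, in which the tool goes at most 50 mm and 8.59 degrees, less where a joint would pass 70% of its speed; a pose out of reach is approached as far as the arm can. A call is refused whole if a number of a shift passes 5 or a number of a turn 8.59, either way. A call with a gripper value outside its range is refused whole. "fingers" is the opening, from 0 (shut) to 1 (fully open), set as the call begins (left out, the last holds). The fingers move at their own pace and stop on an object; "grip_force" is the grip in N (left out, the last holds). Time passes only in rows, so rows that do not move let the fingers close, or fill a call up. It gives the time, the measured TCP pose, the force, the opening and the grip force at its end, in the units of the state.
- r.get_state(): the state, without advancing time (a new reading comes with each control period).
- r.snapshot(name): name is "side" or "top"; returns (picture, depth): 400x640x3 uint8, red, green, blue; 400x640 float32, m along the optical axis (not along the pixel's ray), 0 where there is no reading.
- r.calibration(name): a dict with "fov_y" (degrees; the focal length in pixels is half the picture's height over the tangent of half this angle, whatever the lens; pixels are square), "cx", "cy" (the principal point, pixels), "k1" (the pictures are not rectified: a ray, as slopes to the right and down, at radius r is drawn at 1 + k1 r^2 times it, then the intrinsics apply), "R" (3x3) and "t" (3): a world point X has camera coordinates R X + t. Camera axes: x right, y down, z forward; pixel columns grow to the right and rows downward; lengths in m; the calibration is good to about 2 mm. A picture is of the moment at which its call begins. calibration takes no time and is no camera call.
- r.finish_job(): hands the job in; it is judged then, once.
The state is a dict: "clock": time; "q": joint angles; "qd": joint speeds; "joint_torque": joint torques, N m; "tool_pos": TCP position; "eef_rot": TCP orientation; "contact_force": force on the tool from outside, world axes, zero at the start; "moment": the same for the moment, N m; "opening": opening from 0.0 (shut) to 1.0 (fully open); "finger_force": force on a finger pad.
Only numpy, scipy, OpenCV 4.12 (cv2) and the standard library are available. Lean on these libraries where they do the work, as an engineer would, in place of code of your own. Each camera call takes 0.05 s, during which the arm holds its last target. There are 200 camera calls.

### The job

The cardboard tube for hanging the wreaths lies in the open tube clamp on the table. Swing the clamp's hinged half over the tube and bed it down on the tube with a firm but careful push of about 15 N on its crown (the thin tube crushes if pushed much harder, and slips if pushed much less), so that it still grips the tube after you let go. Then lift the swing bolt by its T-head against its spring, swing it upright over the raised lips into the slot of the lug, and let the head drop fully home behind the lips; leave the tube lying in its bed and the things around undisturbed.

Things in the scene. Friction and masses are not known exactly. Their poses are not given: they have to be found in the camera images.
- clamp: plain aluminium tube clamp screwed to the table: foot plate 76 (x) x 150 (y) x 10 mm, a V bed 40 mm long (x) for the tube in the middle, a hinge post on the +y side and the swing bolt on the -y side. Origin on the table under the middle of the bed, x along the tube, z up. The tube's axis lies 60 mm above the origin. The foot cannot move.
- tube: stiff cardboard tube, 32 mm outside diameter, 240 mm long, loose in the V bed. Origin on its axis at mid length, x along the axis. More than 15 N from the hinged half crushes it.
- cap: hinged half of the clamp; origin on its hinge pin, axes parallel to the clamp's when shut (its -y runs along the lug). About 90 degrees open at first; stiff hinge (0.15 N m friction), stays where left. A stiff rubber liner under the crown touches the tube; its wear is unknown (+-2.5 mm, tilting the shut half by +-0.08 rad), so the seat must be felt.
- cap_hinge (a point): the hinge pin of the hinged half, on the clamp 34 mm to +y of its origin and 85 mm up; pin along the clamp's x.
- crown (a point): middle of the rounded ridge (24 mm along the tube, 8 mm wide) on top of the hinged half, over the tube: 34 mm out from the hinge pin and 4 mm above it, nominally 89 mm above the table when shut. The place to press straight down: about 5 N overcomes the stiff hinge, the rest squeezes the tube; let go, the half springs back until its hinge holds it with about 5 N on the tube.
- lug (a point): point between the two tines of the half's forked lug, on the seat (their upper, outer face), 86 mm out from the hinge pin and 10 mm below it; nominally 75 mm above the table when shut. Tines 7 mm wide, 10 mm slot between (24 mm over all), 8 mm thick; lips 8.5 to 14.5 mm beyond this point rise 4 mm above the seat.
- swing (a joint): lean of the swing bolt, rad: 0 upright in the slot, positive leaning outward to the clamp's -y (1.0 is the end). It turns about the clamp's x axis at point bolt_pivot and stays where it is left.
- bolt_pivot (a point): pivot pin of the swing bolt, on the clamp 52 mm to -y of its origin and 25 mm up; pin along the clamp's x.
- bolt (a joint): how far the bolt is pulled out of its eye along its own length, m: 0 drawn in by its spring, 0.026 at the stop. The spring pulls 0.8 N at 0 and 0.15 N more per mm. With the half bedded the head clears the lips from 0.008 to 0.021 (depending on the liner) and sits on the seat at 0.002 to 0.015.
- t_head (a point): centre of the bolt's T-head: a steel cross bar 12 mm in diameter and 34 mm long, along the clamp's x, 46 mm from the bolt pivot when the bolt is drawn in (plus joint bolt). It can be pinched over its two ends from above and turns between the fingers; the bolt's shank is 7 mm thick.
- egg: small cream painted foam egg lying near the clamp, 23 x 32 x 23 mm; origin under its middle. Leave alone.
- beaker: small clear plastic beaker, 46 mm wide and 47 mm high; origin under its middle. Leave alone.
- glue_stick: cream hot-melt stick lying on the table, 100 x 11 x 11 mm; origin under its middle. Leave alone.
Things that resemble listed ones, but are neither listed nor needed, are in the scene too. What is shaped like the clamp but blue or yellow is not meant.

How it is judged:
On the way, in this order (a step that is already met when the one before it is completed fails the run):
1. the hinged half is bedded on the tube: it presses the tube with more than 7 N while the swing bolt still leans out (more than 0.3 rad) (contact force between tube and cap above 7 N and value of joint swing above 0.3 rad), for 0.15 s.
2. the swing bolt is upright in the slot of the lug (within 0.12 rad), lifted or seated (value of joint swing below 0.12 rad and angle between the z axis of cap and the z axis of clamp, either way round below 0.14 rad), for 0.1 s.
At the end, for the whole second after the job is handed in: Half shut (within 0.14 rad) and gripping the tube with over 3 N; bolt upright in the slot (within 0.12 rad), T-head down on the seat behind the lips (2.5 mm up, 5 to 8 mm along); tube at rest in its bed, within 4 mm of the middle line, at most 4 mm raised, and within 0.06 rad (all of step 2 and contact force between tube and cap above 3 N and z of t_head in the frame of cap below -0.0015 m and y of t_head in the frame of cap between -0.091 and -0.078 m and y of tube in the frame of clamp between -0.004 and 0.004 m and z of tube in the frame of clamp below 0.064 m and angle between the x axis of tube and the x axis of clamp, either way round below 0.06 rad and linear speed of tube below 0.01 m/s); the robot touches nothing.
It fails at once if the hinged half squeezes the tube with more than 15 N (the tube is crushed) (contact force between tube and cap above 15 N).
It fails at once if the tube is shifted by more than 25 mm (distance of tube from where it was at the start of the episode above 0.025 m).
It fails at once if the egg, the beaker or the glue stick is moved by more than 20 mm (distance of any of egg, beaker, glue_stick from where it was at the start of the episode above 0.02 m).
It also fails if it takes over 67 s, if anything falls off the work surface, if the arm or the gripper's body presses on something with over 40 N, if the wrist force passes 120 N, or if a joint passes its speed limit or range.

## Working session

There is one attempt and no reset: what is moved stays moved. The work goes in short steps, Python scripts to look and compute and a tool call to move; the robot and the scene stay as the last step left them, time stands still between calls to the robot, and variables do not carry over. Pictures are saved under pics/ and viewed, at most 10 in all, crops included, and the job is handed in when it is done.

Besides the shell and the picture viewer there is one more tool, called after "Call:" as a command line: name --argument value ..., lists and objects as JSON in quotes. step_arm: Moves the arm, as the interface text tells. Its arguments: {"type":"object","properties":{"increments":{"type":"array","items":{"type":"array"}},"fingers":{"type":"number"},"grip_force":{"type":"number"}},"required":["increments"]}

```bash
mkdir -p pics; cat > h.py <<'E'
import numpy as np, cv2
from plant import r
def snap(n,fn):
    im,d=r.snapshot(n); np.savez(f'{fn}.npz',im=im,d=d); cv2.imwrite(f'pics/{fn}.png',im[:,:,::-1]); return im,d
def K(n):
    c=r.calibration(n); f=200/np.tan(np.radians(c['fov_y'])/2)
    return c,f
def rays(n,uv):
    c,f=K(n); p=(np.atleast_2d(uv).astype(float)-[c['cx'],c['cy']])/f
    q=p.copy()
    for _ in range(20): q=p/(1+c['k1']*(q**2).sum(1,keepdims=True))
    return q
def unproj(n,uv,z):  # z depth
    c,f=K(n); q=rays(n,uv); z=np.atleast_1d(z)[:,None]
    return (np.hstack([q,np.ones((len(q),1))])*z-np.array(c['t']))@np.array(c['R'])
def onplane(n,uv,h):
    c,f=K(n); R=np.array(c['R']); C=-R.T@np.array(c['t']); d=np.hstack([rays(n,uv),np.ones((len(np.atleast_2d(uv)),1))])@R
    return C+d*((h-C[2])/d[:,2])[:,None]
def proj(n,X):
    c,f=K(n); X=np.atleast_2d(X)@np.array(c['R']).T+np.array(c['t']); q=X[:,:2]/X[:,2:]
    q=q*(1+c['k1']*(q**2).sum(1,keepdims=True)); return q*f+[c['cx'],c['cy']]
E
python3 - <<'E'
from h import *
for n in('side','top'):
    snap(n,n+'0'); c,f=K(n); print(n,f,c['k1'],-np.array(c['R']).T@np.array(c['t']),np.array(c['R'])[2])
s=r.get_state(); print(s['tool_pos'],s['eef_rot'],s['contact_force'],s['clock'])
E
```

```text
side 361.23116406737336 0.015538695870084796 [ 0.03152743 -0.6694097   0.70000431] [ 0.41325473  0.67776016 -0.60816255]
top 398.36457270417264 -0.09203686599110185 [0.32549251 0.06059638 1.09912497] [ 0.13824309 -0.03333922 -0.98983703]
[0.25282846 0.57094312 0.237968  ] [ 2.06859080e-01  9.78370381e-01 -8.39883830e-04 -1.15622681e-04] [ 0.07024601 -0.79820666  0.17375415] 0.1
```

View pics/top0.png

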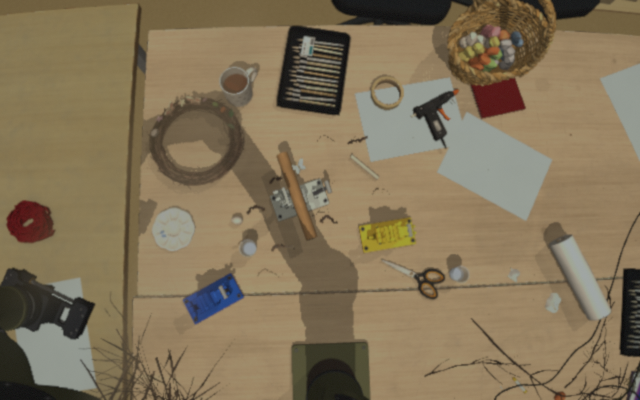

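View pics/side0.png

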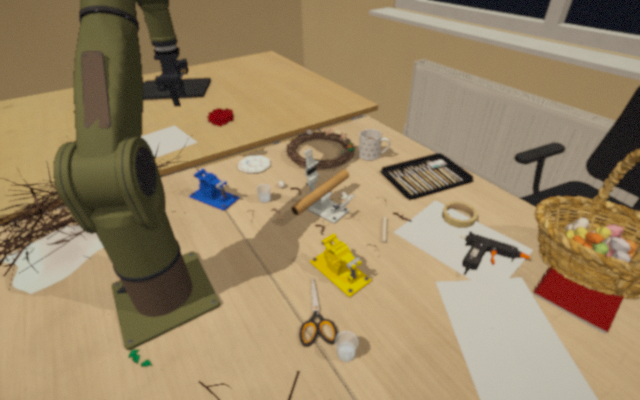

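```bash
python3 - <<'E'
from h import *
a=np.load('top0.npz')['im'][145:245,220:345]; b=np.load('side0.npz')['im'][140:240,240:365]
a=cv2.resize(a,None,fx=6,fy=6,interpolation=cv2.INTER_CUBIC)
b=cv2.resize(b,None,fx=6,fy=6,interpolation=cv2.INTER_CUBIC)
cv2.imwrite('pics/ta.png',a[:,:,::-1]);cv2.imwrite('pics/sa.png',b[:,:,::-1])
D=np.load('top0.npz')['d']; print(D[195,296],D[200,335])
uv=[(283,153),(312,238),(330,182),(272,212)]
print(unproj('top',uv,[D[v,u] for u,v in uv]))
E
```

```text
1.0349928 1.1157453
[[ 6.09900107e-01  1.10614622e-01  7.53278873e-02]
 [ 3.83340210e-01  4.02515265e-02  8.05243848e-02]
 [ 5.44237318e-01 -1.65190467e-02 -2.16663890e-03]
 [ 4.62877351e-01  1.47588658e-01  3.13633070e-04]]
```

View pics/ta.png

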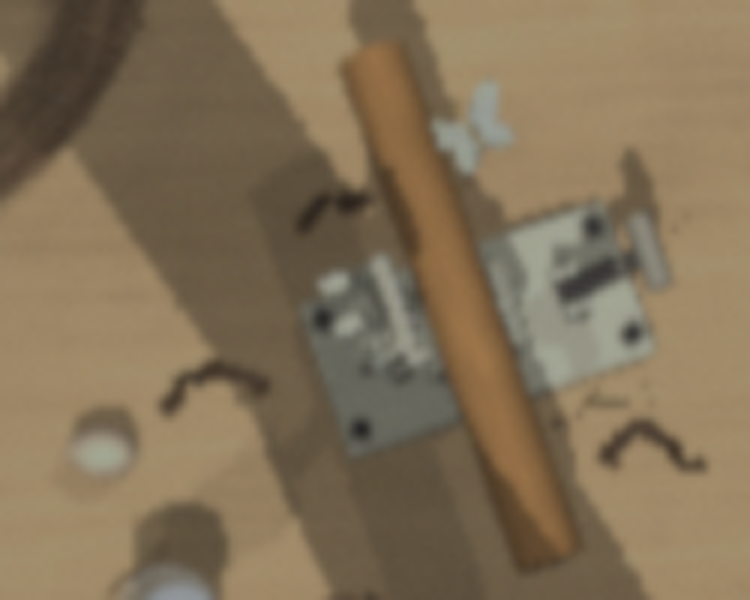

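View pics/sa.png

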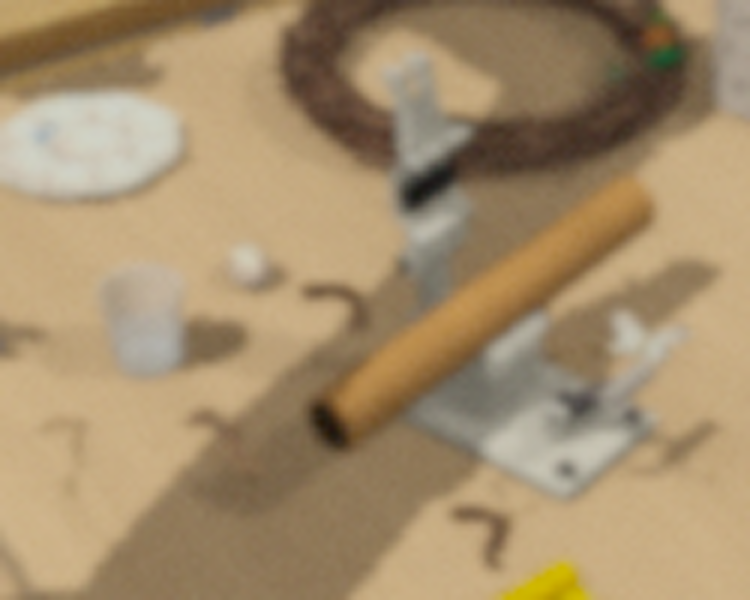

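```bash
cat > pose.py <<'E'
from h import *
def T(px): return np.array(px)/6+[220-1/12*5,145-5/12]
cr=onplane('top',T([(603,203),(652,350),(352,455),(304,305)]),0.01)
sc=onplane('top',T([(594,226),(632,332),(322,318),(361,430)]),0.01)
O=cr.mean(0); 
yv=(cr[2]+cr[3]-cr[0]-cr[1]); yaw=np.arctan2(-yv[0],yv[1])
R=np.array([[np.cos(yaw),-np.sin(yaw),0],[np.sin(yaw),np.cos(yaw),0],[0,0,1]])
E
python3 - <<'E'
from pose import *
print(cr,sc,sc.mean(0)); print(O,yaw,np.degrees(yaw))
print('sizes',np.linalg.norm(cr[0]-cr[1]),np.linalg.norm(cr[1]-cr[2]))
O[2]=0
D=np.load('top0.npz')['d']
tb=unproj('top',T([(375,55),(548,555)]),[D[154,282],D[237,311]]);print('tube clamp',(tb-O)@R)
# head on z from lean
for h in(.045,.05,.055,.06): print(h,(onplane('top',T([(650,250)]),h)-O)@R)
# side view: head & cap features
S=lambda px:np.array(px)/6+[240-5/12,140-5/12]
d=np.load('side0.npz')['d']
for nm,p in dict(head=(683,333),captip=(408,65),capblack=(425,188),plate=(570,470),lugL=(390,68),lugR=(428,62)).items():
    q=S([p]);u,v=np.round(q[0]).astype(int); print(nm,q,d[v,u],(unproj('side',q,d[v,u])-O)@R)
# reprojection of model in side
m={'hinge':(0,.034,.085),'lugopen':(0,.034+.01,.171),'head1':(0,-.052-.046*.84,.025+.046*.54),'pl':(-.038,-.075,.01),'pl2':(.038,-.075,.01)}
for k,x in m.items(): 
  X=R@np.array(x)+O; print(k,(proj('side',X)-[240-5/12,140-5/12])*6,(proj('top',X)-[220-5/12,145-5/12])*6)
E
```

```text
[[ 0.55264324  0.01169022  0.01      ]
 [ 0.4830198  -0.0088015   0.01      ]
 [ 0.43798146  0.13003528  0.01      ]
 [ 0.50798775  0.15102417  0.01      ]] [[5.41849315e-01 1.62049039e-02 1.00000000e-02]
 [4.91641452e-01 1.58577846e-04 1.00000000e-02]
 [5.01713443e-01 1.42818214e-01 1.00000000e-02]
 [4.49370155e-01 1.25730451e-01 1.00000000e-02]] [0.49614359 0.07122804 0.01      ]
[0.49540806 0.07098704 0.01      ] 0.3119162046397763 17.87148208759809
sizes 0.07257639650777879 0.14595925920777228
tube clamp [[ 0.12007081  0.00551388  0.07502912]
 [-0.11285059  0.00689228  0.07829774]]
0.045 [[ 0.00259099 -0.08298081  0.045     ]]
0.05 [[ 0.00179651 -0.08238679  0.05      ]]
0.055 [[ 0.00100202 -0.08179276  0.055     ]]
0.06 [[ 0.00020754 -0.08119873  0.06      ]]
head [[353.41666667 195.08333333]] 1.1589763 [[ 0.10591042 -0.04111719  0.00432232]]
captip [[307.58333333 150.41666667]] 1.0342972 [[-1.58008876e-04  5.16586683e-02  1.83516406e-01]]
capblack [[310.41666667 170.91666667]] 1.0600405 [[-0.00698464  0.03796654  0.12276966]]
plate [[334.58333333 217.91666667]] 1.057192 [[-0.02935995 -0.06966089  0.01361744]]
lugL [[304.58333333 150.91666667]] 1.024328 [[-0.01272125  0.05174159  0.18755782]]
lugR [[310.91666667 149.91666667]] 1.4048117 [[ 2.48558299e-01  2.62375281e-01 -2.48264792e-04]]
hinge [[442.87108252 248.16089683]] [[401.06200549 326.66214016]]
lugopen [[421.32787755  92.67512367]] [[367.10925825 301.2056    ]]
head1 [[642.31107784 398.97361677]] [[668.6784567  247.82481278]]
pl [[567.74133996 489.18237503]] [[659.09713369 351.46018828]]
pl2 [[659.99553698 411.94083958]] [[603.77928303 198.87740336]]
```

```bash
python3 - <<'E'
from pose import *
O[2]=0
for n in('top','side'):
    z=np.load(n+'0.npz'); d=z['d']; im=z['im'].astype(int)
    v,u=np.nonzero(d>0); P=(unproj(n,np.c_[u,v],d[v,u])-O)@R
    c=im[v,u]; near=(abs(P[:,0])<.14)&(abs(P[:,1])<.11)
    tub=near&(abs(P[:,1])<.03)&(P[:,2]>.05)&(P[:,2]<.085)&(c[:,0]-c[:,2]>50)
    t=P[tub]; print(n,'tube n',len(t),t.mean(0),t.min(0),t.max(0))
    print(' slope y(x)',np.polyfit(t[:,0],t[:,1],1),'top z',np.percentile(t[:,2],95))
    if n=='top':
        for a in(-.1,-.05,0,.05,.1):
            q=t[abs(t[:,0]-a)<.015]; print(a,q[:,1].min(),q[:,1].max(),np.median(q[q[:,2]>.07][:,1]))
    hi=near&(P[:,2]>.09)&(abs(P[:,0])<.05); q=P[hi]; 
    if n=='side':
        for a in np.arange(.09,.2,.01):
            w=q[(abs(q[:,2]-a)<.005)]
            if len(w): print('cap z',a,len(w),w.mean(0),w[:,0].min(),w[:,0].max())
    else: print(np.round(q[:25],3),len(q))
    b=near&(P[:,1]<-.05)&(P[:,2]>.02)&(abs(P[:,0])<.03); print('bolt',len(P[b]));print(np.round(P[b],3)[:25])
    pl=near&(abs(P[:,2]-.01)<.012)&(abs(P[:,0])<.03)
S=lambda px:(np.array(px)-[220,145]+5/12)*6
print([((proj('side',R@np.array(x)+O)-[240-5/12,140-5/12])*6).round(0) for x in((0,-.0812,.0605),(.017,-.0812,.0605),(-.12,0,.06),(.12,0,.06))])
E
```

```text
top tube n 822 [0.01015243 0.00605886 0.07448778] [-0.11429808 -0.00676146  0.05410817] [0.12371871 0.02263291 0.08260457]
 slope y(x) [0.01459568 0.00591068] top z 0.07878807766579728
-0.1 -0.006303125446374618 0.011721746226741901 0.002395689040577356
-0.05 -0.006430939046275287 0.01916131968553245 0.00638719007411934
0 -0.006585072056752519 0.01938447439451272 0.0070437971021256734
0.05 -0.006591517227458899 0.015221849425744751 0.004785635437663172
0.1 -0.0067614560556248085 0.022632914321593995 0.007490073189112771
[[0.019 0.036 0.148]
 [0.017 0.034 0.152]
 [0.017 0.031 0.151]
 [0.019 0.041 0.145]
 [0.017 0.039 0.148]
 [0.017 0.037 0.147]
 [0.016 0.034 0.147]
 [0.015 0.032 0.147]
 [0.012 0.049 0.183]
 [0.018 0.044 0.141]
 [0.017 0.042 0.144]
 [0.015 0.04  0.148]
 [0.014 0.037 0.148]
 [0.013 0.035 0.15 ]
 [0.012 0.033 0.149]
 [0.012 0.031 0.145]
 [0.011 0.056 0.184]
 [0.01  0.054 0.189]
 [0.01  0.052 0.185]
 [0.009 0.049 0.186]
 [0.008 0.047 0.184]
 [0.009 0.045 0.175]
 [0.01  0.043 0.168]
 [0.011 0.041 0.157]
 [0.012 0.038 0.149]] 200
bolt 106
[[ 0.016 -0.078  0.062]
 [ 0.015 -0
[... 1943 characters left out ...]
olt 69
[[ 0.009 -0.078  0.06 ]
 [ 0.01  -0.081  0.061]
 [ 0.011 -0.083  0.062]
 [ 0.004 -0.078  0.06 ]
 [ 0.006 -0.08   0.059]
 [ 0.008 -0.083  0.06 ]
 [ 0.011 -0.083  0.058]
 [ 0.015 -0.084  0.056]
 [-0.003 -0.079  0.061]
 [-0.001 -0.082  0.061]
 [ 0.001 -0.084  0.061]
 [ 0.003 -0.086  0.061]
 [ 0.009 -0.085  0.056]
 [ 0.012 -0.086  0.055]
 [-0.002 -0.072  0.054]
 [-0.007 -0.079  0.06 ]
 [-0.008 -0.083  0.062]
 [-0.001 -0.082  0.057]
 [-0.001 -0.085  0.059]
 [ 0.004 -0.085  0.056]
 [ 0.01  -0.084  0.052]
 [-0.004 -0.059  0.044]
 [-0.005 -0.063  0.047]
 [-0.004 -0.066  0.048]
 [-0.013 -0.077  0.059]]
[array([[627., 374.]]), array([[648., 357.]]), array([[333., 433.]]), array([[639., 208.]])]
```

Call:
step_arm --increments '[[[1.8, -3.5, 0], [0, 0, -4.8]], [[1.8, -3.5, 0], [0, 0, -4.8]], [[1.8, -3.5, 0], [0, 0, -4.8]], [[1.8, -3.5, 0], [0, 0, -4.8]], [[1.8, -3.5, 0], [0, 0, -4.8]], [[1.8, -3.5, 0], [0, 0, -4.8]], [[1.8, -3.5, 0], [0, 0, -4.8]], [[1.8, -3.5, 0], [0, 0, -4.8]], [[1.8, -3.5, 0], [0, 0, -4.8]], [[1.8, -3.5, 0], [0, 0, -4.8]]]' --fingers 0 --grip_force 20

```text
clock: 1.1
tool_pos: [0.4334, 0.22, 0.2386]
eef_rot: [0.588, 0.809, -0.0, -0.0]
contact_force: [0.2, -0.5, -0.2]
opening: 0.114
finger_force: 0.0
```

```bash
cat >> pose.py <<'E'
O=O+R@[0,.005,0]; O[2]=0
from scipy.spatial.transform import Rotation as Ro
def st():
    s=r.get_state(); p=(s['tool_pos']-O)@R; y=Ro.from_quat(s['eef_rot']).as_matrix()
    print('t',s['clock'],'clampTCP mm',(p*1000).round(1),'yaw err',np.degrees(np.arctan2(y[1,1],y[0,1])-yaw).round(1),'z',y[:,2].round(3),'F',(np.array(s['contact_force'])@R).round(2),'op',s['opening'])
    return p
E
python3 - <<'E'
from pose import *
p=st(); print(O,R)
P=[[0,.075,.165]]
for f in (110,100,90,80,70,60,50,40,30,20,12):
    a=np.radians(f); n=-.006; q=.075
    P.append([0,.034-q*np.cos(a)+n*np.sin(a)+.009,.085+q*np.sin(a)+n*np.cos(a)])
P=np.array(P); W=P@R.T+O; print(P.round(4)); print((np.diff(np.vstack([r.get_state()['tool_pos'],W]),axis=0)*100).round(2))
E
```

```text
t 1.1 clampTCP mm [-13.3 155.8 238.6] yaw err 0.1 z [-0. -0. -1.] F [ 0.05 -0.5  -0.23] op 0.11398524808769542
[0.49387365 0.07574578 0.        ] [[ 0.95174727 -0.30688294  0.        ]
 [ 0.30688294  0.95174727  0.        ]
 [ 0.          0.          1.        ]]
[[ 0.      0.075   0.165 ]
 [ 0.      0.063   0.1575]
 [ 0.      0.0501  0.1599]
 [ 0.      0.037   0.16  ]
 [ 0.      0.0241  0.1578]
 [ 0.      0.0117  0.1534]
 [ 0.      0.0003  0.147 ]
 [ 0.     -0.0098  0.1386]
 [ 0.     -0.0183  0.1286]
 [ 0.     -0.025   0.1173]
 [ 0.     -0.0295  0.105 ]
 [ 0.     -0.0316  0.0947]]
[[ 3.75 -7.29 -7.36]
 [ 0.37 -1.14 -0.75]
 [ 0.4  -1.23  0.24]
 [ 0.4  -1.25  0.01]
 [ 0.4  -1.23 -0.22]
 [ 0.38 -1.18 -0.44]
 [ 0.35 -1.09 -0.65]
 [ 0.31 -0.96 -0.84]
 [ 0.26 -0.81 -1.  ]
 [ 0.2  -0.63 -1.13]
 [ 0.14 -0.44 -1.23]
 [ 0.06 -0.2  -1.03]]
```

Call:
step_arm --increments '[[[0.75, -1.46, -1.5], [0, 0, 0]], [[0.75, -1.46, -1.5], [0, 0, 0]], [[0.75, -1.46, -1.5], [0, 0, 0]], [[0.75, -1.46, -1.5], [0, 0, 0]], [[0.75, -1.46, -1.4], [0, 0, 0]], [[0.37, -1.14, -0.75], [0, 0, 0]], [[0.4, -1.23, 0.24], [0, 0, 0]], [[0.4, -1.25, 0], [0, 0, 0]], [[0.4, -1.23, -0.22], [0, 0, 0]], [[0.38, -1.18, -0.44], [0, 0, 0]]]'

```text
clock: 2.1
tool_pos: [0.4903, 0.0876, 0.1536]
eef_rot: [0.587, 0.81, 0.0, 0.0]
contact_force: [-1.2, 2.5, -0.1]
opening: 0.009
finger_force: 1.4
```

```bash
python3 - <<'E'
from pose import *
st()
im,d=snap('side','s1')
b=cv2.resize(im[120:240,240:365],None,fx=5,fy=5,interpolation=cv2.INTER_CUBIC)
cv2.imwrite('pics/s1c.png',b[:,:,::-1])
E
```

```text
t 2.1 clampTCP mm [  0.2  12.4 153.6] yaw err 0.3 z [ 0.001  0.001 -1.   ] F [-0.4   2.8  -0.12] op 0.00855664847727839
```

View pics/s1c.png

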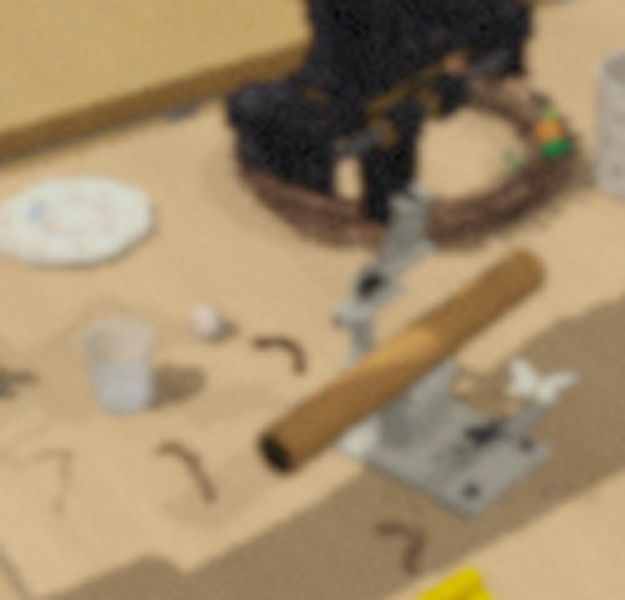

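The picture shows the fingers (380,190) behind the cap, whose lug tip (410,195) has swung toward the tube. The push works, so I'll continue the arc.

Call:
step_arm --increments '[[[0.35, -1.09, -0.65], [0, 0, 0]], [[0.31, -0.96, -0.84], [0, 0, 0]], [[0.26, -0.81, -1.0], [0, 0, 0]], [[0.2, -0.63, -1.13], [0, 0, 0]], [[0.14, -0.44, -1.23], [0, 0, 0]], [[0.02, -0.07, -0.4], [0, 0, 0]], [[0, 0, 0], [0, 0, 0]], [[0, 0, 1], [0, 0, 0]], [[0, 0, 2], [0, 0, 0]], [[0, 0, 2], [0, 0, 0]]]'

```text
clock: 3.15
tool_pos: [0.5026, 0.0483, 0.1519]
eef_rot: [0.587, 0.81, -0.0, 0.0]
contact_force: [0.0, -0.6, 0.9]
opening: 0.004
finger_force: 0.0
```

```bash
python3 - <<'E'
from pose import *
st()
im,d=snap('side','s2')
v,u=np.nonzero(d>0); P=(unproj('side',np.c_[u,v],d[v,u])-O)@R
k=(abs(P[:,0])<.02)&(P[:,1]<.04)&(P[:,1]>-.08)&(P[:,2]>.06)&(P[:,2]<.13)
Q=P[k]
for y in np.arange(-.08,.04,.008):
    w=Q[abs(Q[:,1]-y)<.004]
    if len(w): print(round(y,3),len(w),np.percentile(w[:,2],[50,90]).round(4),w[:,0].mean().round(4))
b=cv2.resize(im[120:240,240:365],None,fx=5,fy=5,interpolation=cv2.INTER_CUBIC)
cv2.imwrite('pics/s2c.png',b[:,:,::-1])
E
```

```text
t 3.15 clampTCP mm [-1.000e-01 -2.880e+01  1.519e+02] yaw err 0.3 z [-0. -0. -1.] F [-0.17 -0.6   0.88] op 0.003956924001536084
-0.064 18 [0.1041 0.1083] -0.0017
-0.056 15 [0.1014 0.1045] -0.0073
-0.048 14 [0.0983 0.1008] -0.006
-0.04 14 [0.0984 0.1001] -0.0069
-0.032 22 [0.0946 0.0964] -0.0074
-0.024 19 [0.0935 0.0952] -0.0085
-0.016 41 [0.093  0.0963] -0.0025
-0.008 35 [0.0957 0.0985] -0.0068
-0.0 27 [0.0965 0.1003] -0.0052
0.008 9 [0.0938 0.0986] -0.0107
0.016 6 [0.0834 0.087 ] -0.0073
0.024 16 [0.0853 0.0876] -0.0023
0.032 40 [0.0892 0.0923] -0.0012
```

View pics/s2c.png

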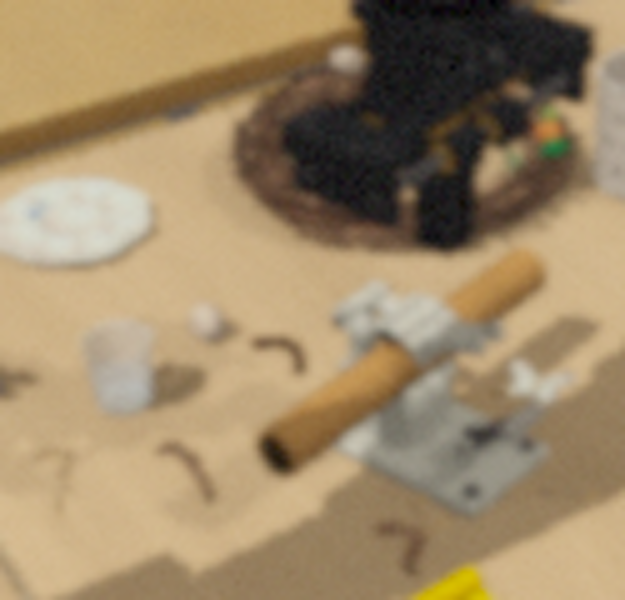

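Call:
step_arm --increments '[[[-0.3, 0.9, 0], [0, 0, 0]], [[-0.3, 0.92, 0], [0, 0, 0]], [[-0.28, 0.92, 0], [0, 0, 0]], [[0, 0, -1.5], [0, 0, 0]], [[0, 0, -1.5], [0, 0, 0]], [[0, 0, -1.0], [0, 0, 0]], [[0, 0, -0.5], [0, 0, 0]], [[0, 0, -0.3], [0, 0, 0]], [[0, 0, 0], [0, 0, 0]], [[0, 0, 0], [0, 0, 0]]]'

```text
clock: 4.2
tool_pos: [0.4942, 0.0756, 0.1028]
eef_rot: [0.587, 0.81, 0.0, 0.0]
contact_force: [0.1, -0.4, 0.0]
opening: 0.006
finger_force: 0.0
```

Call:
step_arm --increments '[[[0, 0, -0.1], [0, 0, 0]], [[0, 0, -0.1], [0, 0, 0]], [[0, 0, -0.1], [0, 0, 0]], [[0, 0, -0.1], [0, 0, 0]], [[0, 0, -0.1], [0, 0, 0]], [[0, 0, 0], [0, 0, 0]], [[0, 0, 0], [0, 0, 0]], [[0, 0, 0], [0, 0, 0]], [[0, 0, 0], [0, 0, 0]], [[0, 0, 0], [0, 0, 0]]]'

```text
clock: 5.2
tool_pos: [0.4943, 0.0753, 0.0976]
eef_rot: [0.587, 0.81, 0.0, 0.0]
contact_force: [0.8, -3.1, 4.8]
opening: 0.003
finger_force: 2.3
```

Call:
step_arm --increments '[[[0, 0, -0.06], [0, 0, 0]], [[0, 0, -0.06], [0, 0, 0]], [[0, 0, -0.06], [0, 0, 0]], [[0, 0, -0.06], [0, 0, 0]], [[0, 0, -0.06], [0, 0, 0]], [[0, 0, -0.05], [0, 0, 0]], [[0, 0, 0], [0, 0, 0]], [[0, 0, 0], [0, 0, 0]], [[0, 0, 0], [0, 0, 0]], [[0, 0, 0], [0, 0, 0]]]'

```text
clock: 6.2
tool_pos: [0.4942, 0.0757, 0.0941]
eef_rot: [0.587, 0.81, 0.0, 0.0]
contact_force: [0.6, -3.1, 4.2]
opening: 0.005
finger_force: 2.0
```

Call:
step_arm --increments '[[[0, 0, -0.04], [0, 0, 0]], [[0, 0, -0.04], [0, 0, 0]], [[0, 0, -0.04], [0, 0, 0]], [[0, 0, -0.04], [0, 0, 0]], [[0, 0, 0], [0, 0, 0]], [[0, 0, 0], [0, 0, 0]], [[0, 0, 0], [0, 0, 0]], [[0, 0, 0], [0, 0, 0]], [[0, 0, 0], [0, 0, 0]], [[0, 0, 0], [0, 0, 0]]]'

```text
clock: 7.2
tool_pos: [0.494, 0.0758, 0.0924]
eef_rot: [0.587, 0.81, 0.0, -0.0]
contact_force: [1.0, -2.0, 3.7]
opening: 0.008
finger_force: 1.6
```

Call:
step_arm --increments '[[[0, 0, -0.03], [0, 0, 0]], [[0, 0, -0.03], [0, 0, 0]], [[0, 0, -0.03], [0, 0, 0]], [[0, 0, 0], [0, 0, 0]], [[0, 0, 0], [0, 0, 0]], [[0, 0, 0], [0, 0, 0]], [[0, 0, 0], [0, 0, 0]], [[0, 0, 0], [0, 0, 0]], [[0, 0, 0], [0, 0, 0]], [[0, 0, 0], [0, 0, 0]]]'

```text
clock: 8.2
tool_pos: [0.494, 0.0757, 0.0915]
eef_rot: [0.587, 0.81, 0.0, 0.0]
contact_force: [2.0, -1.6, 3.7]
opening: 0.007
finger_force: 1.7
```

Call:
step_arm --increments '[[[0, 0, -0.03], [0, 0, 0]], [[0, 0, 0], [0, 0, 0]], [[0, 0, -0.03], [0, 0, 0]], [[0, 0, 0], [0, 0, 0]], [[0, 0, -0.03], [0, 0, 0]], [[0, 0, 0], [0, 0, 0]], [[0, 0, 0], [0, 0, 0]], [[0, 0, 0], [0, 0, 0]], [[0, 0, 0], [0, 0, 0]], [[0, 0, 0], [0, 0, 0]]]'

```text
clock: 9.2
tool_pos: [0.4941, 0.0756, 0.0908]
eef_rot: [0.587, 0.81, 0.0, 0.0]
contact_force: [1.4, -1.2, 6.1]
opening: 0.005
finger_force: 2.9
```

Call:
step_arm --increments '[[[0, 0, -0.03], [0, 0, 0]], [[0, 0, 0], [0, 0, 0]], [[0, 0, -0.03], [0, 0, 0]], [[0, 0, 0], [0, 0, 0]], [[0, 0, 0], [0, 0, 0]], [[0, 0, 0], [0, 0, 0]], [[0, 0, 0], [0, 0, 0]], [[0, 0, 0], [0, 0, 0]], [[0, 0, 0], [0, 0, 0]], [[0, 0, 0], [0, 0, 0]]]'

```text
clock: 10.2
tool_pos: [0.4941, 0.0755, 0.0904]
eef_rot: [0.587, 0.81, 0.0, 0.0]
contact_force: [1.9, -1.8, 8.5]
opening: 0.004
finger_force: 4.3
```

Call:
step_arm --increments '[[[0, 0, -0.03], [0, 0, 0]], [[0, 0, -0.03], [0, 0, 0]], [[0, 0, -0.03], [0, 0, 0]], [[0, 0, 0], [0, 0, 0]], [[0, 0, 0], [0, 0, 0]], [[0, 0, 0], [0, 0, 0]], [[0, 0, 0], [0, 0, 0]], [[0, 0, 0], [0, 0, 0]], [[0, 0, 0], [0, 0, 0]], [[0, 0, 0], [0, 0, 0]]]'

```text
clock: 11.2
tool_pos: [0.4942, 0.0755, 0.0899]
eef_rot: [0.587, 0.81, 0.0, 0.0]
contact_force: [0.6, -1.3, 13.5]
opening: 0.007
finger_force: 6.5
```

Call:
step_arm --increments '[[[0, 0, -0.03], [0, 0, 0]], [[0, 0, 0], [0, 0, 0]], [[0, 0, 0], [0, 0, 0]], [[0, 0, 0], [0, 0, 0]], [[0, 0, 0], [0, 0, 0]], [[0, 0, 0], [0, 0, 0]], [[0, 0, 0], [0, 0, 0]], [[0, 0, 0], [0, 0, 0]], [[0, 0, 0], [0, 0, 0]], [[0, 0, 0], [0, 0, 0]]]'

```text
clock: 12.2
tool_pos: [0.4941, 0.0754, 0.0898]
eef_rot: [0.587, 0.81, 0.0, 0.0]
contact_force: [0.3, -2.2, 13.9]
opening: 0.005
finger_force: 7.2
```

Call:
step_arm --increments '[[[0, 0, 0.1], [0, 0, 0]], [[0, 0, 0.1], [0, 0, 0]], [[0, 0, 0.2], [0, 0, 0]], [[0, 0, 0.8], [0, 0, 0]], [[0, 0, 2], [0, 0, 0]], [[0, 0, 1], [0, 0, 0]], [[0.66, -2.06, 0], [0, 0, 0]], [[0.66, -2.06, 0], [0, 0, 0]], [[0.66, -2.06, 0], [0, 0, 0]], [[0.67, -2.06, 0], [0, 0, 0]]]'

```text
clock: 13.2
tool_pos: [0.5205, -0.0074, 0.1311]
eef_rot: [0.587, 0.81, 0.0, -0.0]
contact_force: [0.6, 0.1, 0.2]
opening: 0.006
finger_force: 0.0
```

```bash
python3 - <<'E'
from pose import *
st()
im,d=snap('side','s3')
v,u=np.nonzero(d>0); P=(unproj('side',np.c_[u,v],d[v,u])-O)@R
k=(abs(P[:,0])<.02)&(P[:,1]<.04)&(P[:,1]>-.1)&(P[:,2]>.04)&(P[:,2]<.105)
Q=P[k]
for y in np.arange(-.1,.04,.008):
    w=Q[abs(Q[:,1]-y)<.004]
    if len(w): print(round(y,3),len(w),np.percentile(w[:,2],[50,90]).round(4),w[:,0].mean().round(4))
k=(abs(P[:,0])<.025)&(P[:,1]<-.078)&(P[:,1]>-.11)&(P[:,2]>.053)&(P[:,2]<.068);Q=P[k];print('head side',len(Q),Q.mean(0),Q.min(0),Q.max(0))
z=np.load('top0.npz');d=z['d'];v,u=np.nonzero(d>0); P=(unproj('top',np.c_[u,v],d[v,u])-O)@R
k=(abs(P[:,0])<.025)&(P[:,1]<-.078)&(P[:,1]>-.11)&(P[:,2]>.053)&(P[:,2]<.068);Q=P[k];print('head top',len(Q),Q.mean(0),Q.min(0),Q.max(0))
b=cv2.resize(im[120:240,240:365],None,fx=5,fy=5,interpolation=cv2.INTER_CUBIC)
cv2.imwrite('pics/s3c.png',b[:,:,::-1])
E
```

```text
t 13.2 clampTCP mm [ -0.2 -87.3 131.1] yaw err 0.3 z [-0.  0. -1.] F [ 0.57 -0.05  0.18] op 0.006364170483668255
-0.092 24 [0.058  0.0599] -0.0037
-0.084 21 [0.0598 0.061 ] -0.0073
-0.076 2 [0.0491 0.0539] -0.008
-0.068 15 [0.0731 0.0778] -0.0051
-0.06 22 [0.0775 0.0812] -0.0051
-0.052 15 [0.0768 0.0786] -0.0031
-0.044 17 [0.0764 0.0782] -0.0057
-0.036 17 [0.0769 0.0787] -0.0049
-0.028 24 [0.0766 0.0776] -0.0077
-0.02 51 [0.0758 0.0801] -0.0052
-0.012 49 [0.0805 0.086 ] -0.0061
-0.004 29 [0.0869 0.0892] -0.0026
0.004 13 [0.0873 0.091 ] -0.0069
0.012 11 [0.0843 0.086 ] -0.0005
0.02 15 [0.0801 0.0846] -0.0009
0.028 45 [0.0847 0.0906] -0.0019
0.036 30 [0.0905 0.0931] -0.0038
head side 41 [-0.00477906 -0.08757124  0.05841076] [-0.01988024 -0.09215502  0.0538419 ] [ 0.01368981 -0.07822775  0.06260111]
head top 58 [-0.00084595 -0.0850026   0.05961966] [-0.01717079 -0.09132165  0.05397617] [ 0.01580854 -0.07854469  0.06429617]
```

View pics/s3c.png

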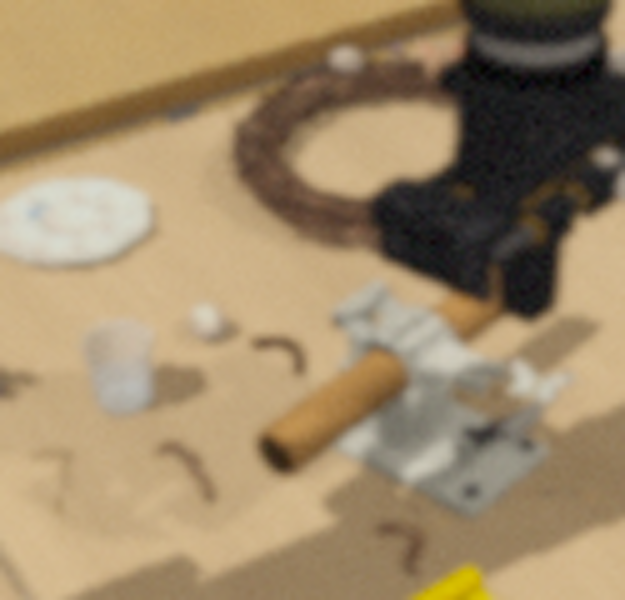

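The picture shows the half lying shut over the tube (crown 415,330; lug 470,370), with the T-head at (530,405) under the gripper. Next I'll open the fingers and go down over the head.

Call:
step_arm --increments '[[[0, 0, -0.5], [0, 0, 0]], [[0, 0, -0.5], [0, 0, 0]], [[0, 0, -0.5], [0, 0, 0]], [[0, 0, -0.5], [0, 0, 0]], [[0, 0, -0.7], [0, 0, 0]], [[0, 0, -0.7], [0, 0, 0]], [[0, 0, -1.2], [0, 0, 0]], [[0, 0, -1.2], [0, 0, 0]], [[0, 0, -1.2], [0, 0, 0]], [[0, 0, -1.2], [0, 0, 0]]]' --fingers 0.6

```text
clock: 14.25
tool_pos: [0.5203, -0.0068, 0.0476]
eef_rot: [0.587, 0.81, -0.0, -0.0]
contact_force: [0.0, -0.4, 1.2]
opening: 0.602
finger_force: 0.0
```

Call:
step_arm --increments '[[[0, 0, 0], [0, 0, 0]], [[0, 0, 0], [0, 0, 0]], [[0, 0, 0], [0, 0, 0]], [[0, 0, 0], [0, 0, 0]], [[0, 0, 0], [0, 0, 0]], [[0, 0, 0], [0, 0, 0]], [[0, 0, 0], [0, 0, 0]], [[0, 0, 0], [0, 0, 0]], [[0, 0, 0], [0, 0, 0]], [[0, 0, 0], [0, 0, 0]]]' --fingers 0.2 --grip_force 25

```text
clock: 15.25
tool_pos: [0.5196, -0.0072, 0.0488]
eef_rot: [0.587, 0.81, -0.001, -0.001]
contact_force: [-4.9, -1.8, 0.2]
opening: 0.383
finger_force: 25.0
```

```bash
python3 - <<'E'
from pose import *
st(); print(r.get_state()['finger_force'])
E
```

```text
t 15.25 clampTCP mm [ -1.  -86.8  48.8] yaw err 0.2 z [-0.002 -0.001 -1.   ] F [-5.18 -0.25  0.21] op 0.38261972994148746
24.999939501285553
```

Call:
step_arm --increments '[[[-0.12, -0.04, 0], [0, 0, 0]], [[0.087, -0.27, 0.24], [0, 0, 0]], [[0.087, -0.27, 0.24], [0, 0, 0]], [[0.087, -0.27, 0.24], [0, 0, 0]], [[0.087, -0.27, 0.24], [0, 0, 0]], [[0.087, -0.27, 0.24], [0, 0, 0]], [[0.087, -0.27, 0.24], [0, 0, 0]], [[0, 0, 0], [0, 0, 0]], [[0, 0, 0], [0, 0, 0]], [[0, 0, 0], [0, 0, 0]]]'

```text
clock: 16.25
tool_pos: [0.5247, -0.0229, 0.0632]
eef_rot: [0.587, 0.81, 0.0, -0.0]
contact_force: [-2.4, 2.3, -4.1]
opening: 0.383
finger_force: 25.0
```

```bash
python3 - <<'E'
from pose import *
st(); print(r.get_state()['finger_force'])
E
```

```text
t 16.25 clampTCP mm [  -1.  -103.4   63.2] yaw err 0.3 z [ 0.     0.001 -1.   ] F [-1.59  2.9  -4.12] op 0.3826315301749445
24.999522864818573
```

Call:
step_arm --increments '[[[-0.07, 0.22, 0.27], [0, 0, 0]], [[-0.07, 0.21, 0.27], [0, 0, 0]], [[-0.13, 0.38, 0.32], [0, 0, 0]], [[-0.12, 0.38, 0.31], [0, 0, 0]], [[-0.14, 0.42, 0.26], [0, 0, 0]], [[-0.13, 0.42, 0.25], [0, 0, 0]], [[-0.15, 0.45, 0.19], [0, 0, 0]], [[-0.14, 0.45, 0.19], [0, 0, 0]], [[0, 0, 0], [0, 0, 0]], [[0, 0, 0], [0, 0, 0]]]'

```text
clock: 17.25
tool_pos: [0.5149, 0.0064, 0.0839]
eef_rot: [0.587, 0.81, 0.0, -0.0]
contact_force: [-1.3, 0.2, -5.2]
opening: 0.378
finger_force: 25.0
```

```bash
python3 - <<'E'
from pose import *
st(); print(r.get_state()['finger_force'])
E
```

```text
t 17.25 clampTCP mm [ -1.3 -72.5  83.9] yaw err 0.3 z [-0.  0. -1.] F [-1.2   0.62 -5.17] op 0.3776706834065904
24.997880458831787
```

Call:
step_arm --increments '[[[-0.1, 0.31, 0.09], [0, 0, 0]], [[-0.1, 0.32, 0.09], [0, 0, 0]], [[-0.1, 0.32, 0.06], [0, 0, 0]], [[-0.1, 0.32, 0.05], [0, 0, 0]], [[-0.1, 0.32, 0.02], [0, 0, 0]], [[-0.1, 0.32, 0], [0, 0, 0]], [[0, 0, 0], [0, 0, 0]], [[0, 0, 0], [0, 0, 0]], [[0, 0, 0], [0, 0, 0]], [[0, 0, 0], [0, 0, 0]]]' --grip_force 30

```text
clock: 18.25
tool_pos: [0.5088, 0.0252, 0.0869]
eef_rot: [0.587, 0.81, 0.0, -0.0]
contact_force: [-1.8, -2.3, -4.7]
opening: 0.38
finger_force: 30.0
```

```bash
python3 - <<'E'
from pose import *
st()
a,d=snap('side','s4'); t,_=snap('top','t4')
v,u=np.nonzero(d>0); P=(unproj('side',np.c_[u,v],d[v,u])-O)@R
b=np.hstack([cv2.resize(a[135:215,290:365],None,fx=5,fy=5,interpolation=cv2.INTER_CUBIC),cv2.resize(t[155:235,265:340],None,fx=5,fy=5,interpolation=cv2.INTER_CUBIC)])
cv2.imwrite('pics/s4c.png',b[:,:,::-1])
E
```

```text
t 18.25 clampTCP mm [ -1.3 -52.7  86.9] yaw err 0.3 z [-0.  0. -1.] F [-2.43 -1.61 -4.65] op 0.3801479377864617
```

View pics/s4c.png

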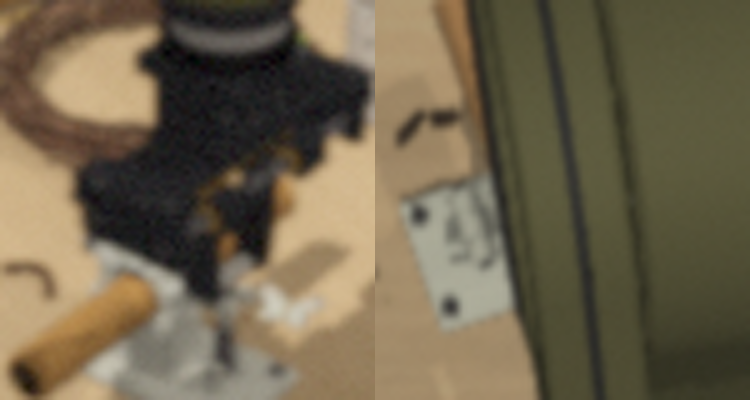

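Call:
step_arm --increments '[[[0.02, -0.08, -0.1], [0, 0, 0]], [[0, 0, -0.1], [0, 0, 0]], [[0, 0, -0.1], [0, 0, 0]], [[0, 0, -0.1], [0, 0, 0]], [[0, 0, -0.1], [0, 0, 0]], [[0, 0, -0.1], [0, 0, 0]], [[0, 0, 0], [0, 0, 0]], [[0, 0, 0], [0, 0, 0]], [[0, 0, 0], [0, 0, 0]], [[0, 0, 0], [0, 0, 0]]]'

```text
clock: 19.35
tool_pos: [0.5091, 0.0244, 0.0809]
eef_rot: [0.587, 0.81, 0.0, -0.0]
contact_force: [-3.0, -1.6, -3.6]
opening: 0.379
finger_force: 30.0
```

```bash
python3 - <<'E'
from pose import *
st()
E
```

```text
t 19.35 clampTCP mm [ -1.2 -53.5  80.9] yaw err 0.3 z [-0.  0. -1.] F [-3.29 -0.57 -3.56] op 0.37867427972168066
```

Call:
step_arm --increments '[[[0, 0, -0.05], [0, 0, 0]], [[0, 0, -0.05], [0, 0, 0]], [[0, 0, -0.05], [0, 0, 0]], [[0, 0, -0.05], [0, 0, 0]], [[0, 0, 0], [0, 0, 0]], [[0, 0, 0], [0, 0, 0]], [[0, 0, 0], [0, 0, 0]], [[0, 0, 0], [0, 0, 0]], [[0, 0, 0], [0, 0, 0]], [[0, 0, 0], [0, 0, 0]]]'

```text
clock: 20.35
tool_pos: [0.5091, 0.0245, 0.0789]
eef_rot: [0.587, 0.81, 0.0, -0.0]
contact_force: [-4.5, 1.5, 4.0]
opening: 0.376
finger_force: 30.0
```

```bash
python3 - <<'E'
from pose import *
st()
E
```

```text
t 20.35 clampTCP mm [ -1.2 -53.4  78.9] yaw err 0.3 z [-0.  0. -1.] F [-3.81  2.83  4.04] op 0.376172572638796
```

Call:
step_arm --increments '[[[0, 0, 0.06], [0, 0, 0]], [[0, 0, 0.04], [0, 0, 0]], [[-0.02, 0.06, 0], [0, 0, 0]], [[0, 0, 0], [0, 0, 0]], [[0, 0, 0], [0, 0, 0]], [[0, 0, 0], [0, 0, 0]], [[0, 0, 0], [0, 0, 0]], [[0, 0, 0], [0, 0, 0]], [[0, 0, 0], [0, 0, 0]], [[0, 0, 0], [0, 0, 0]]]'

```text
clock: 21.35
tool_pos: [0.5091, 0.0246, 0.08]
eef_rot: [0.587, 0.81, -0.0, 0.0]
contact_force: [-2.7, 0.3, -2.2]
opening: 0.374
finger_force: 30.0
```

```bash
python3 - <<'E'
from pose import *
st()
E
```

```text
t 21.35 clampTCP mm [ -1.2 -53.4  80. ] yaw err 0.2 z [ 0. -0. -1.] F [-2.5   1.1  -2.18] op 0.3741540665973297
```

Call:
step_arm --increments '[[[0, 0, 0], [0, 0, 0]], [[0, 0, 0], [0, 0, 0]], [[0, 0, 0], [0, 0, 0]], [[0, 0, 0], [0, 0, 0]], [[0, 0, 0], [0, 0, 0]], [[0, 0, 0], [0, 0, 0]], [[0, 0, 1], [0, 0, 0]], [[0, 0, 2], [0, 0, 0]], [[0, 0, 3], [0, 0, 0]], [[0, 0, 3], [0, 0, 0]]]' --fingers 0.6

```text
clock: 22.35
tool_pos: [0.5087, 0.0248, 0.1714]
eef_rot: [0.587, 0.81, -0.0, -0.0]
contact_force: [0.7, -1.4, -0.8]
opening: 0.597
finger_force: 0.0
```

Call:
step_arm --increments '[[[0.5, -2, 3], [0, 0, 0]], [[0.5, -3, 3], [0, 0, 0]], [[0.5, -4, 2], [0, 0, 0]], [[0.5, -4, 0], [0, 0, 0]], [[0, -4, 0], [0, 0, 0]], [[0, -4, 0], [0, 0, 0]], [[0, -4, 0], [0, 0, 0]], [[0, -3, 0], [0, 0, 0]], [[0, 0, 0], [0, 0, 0]], [[0, 0, 0], [0, 0, 0]]]'

```text
clock: 23.35
tool_pos: [0.5286, -0.2553, 0.2503]
eef_rot: [0.588, 0.809, 0.0, -0.0]
contact_force: [-0.1, 0.3, -0.2]
opening: 0.604
finger_force: 0.0
```

```bash
python3 - <<'E'
from pose import *
st()
a,d=snap('side','s5'); t,dt=snap('top','t5')
for n,d in(('side',d),('top',dt)):
    v,u=np.nonzero(d>0); P=(unproj(n,np.c_[u,v],d[v,u])-O)@R; print(n)
    Q=P[(abs(P[:,0])<.02)&(P[:,1]<.0)&(P[:,1]>-.08)&(P[:,2]>.06)&(P[:,2]<.12)]
    for y in np.arange(-.076,0,.006):
        w=Q[abs(Q[:,1]-y)<.003]
        if len(w): print(round(y,3),len(w),np.percentile(w[:,2],[50,90]).round(4))
b=np.hstack([cv2.resize(a[150:220,300:365],None,fx=6,fy=6,interpolation=cv2.INTER_CUBIC),cv2.resize(t[160:230,275:340],None,fx=6,fy=6,interpolation=cv2.INTER_CUBIC)])
cv2.imwrite('pics/s5c.png',b[:,:,::-1])
E
```

```text
t 23.35 clampTCP mm [ -68.5 -325.8  250.3] yaw err 0.2 z [ 0.  0. -1.] F [-0.02  0.28 -0.19] op 0.6035722041338718
side
-0.064 20 [0.0774 0.0823]
-0.058 38 [0.0842 0.0892]
-0.052 16 [0.0878 0.0889]
-0.046 5 [0.0743 0.0822]
-0.04 10 [0.0775 0.0788]
-0.034 11 [0.0766 0.0774]
-0.028 14 [0.0765 0.0779]
-0.022 24 [0.0747 0.0772]
-0.016 27 [0.0797 0.0825]
-0.01 25 [0.0836 0.0861]
-0.004 24 [0.086  0.0891]
top
-0.064 8 [0.0815 0.0833]
-0.058 22 [0.0879 0.0904]
-0.052 29 [0.0895 0.0923]
-0.046 23 [0.0778 0.0859]
-0.04 22 [0.0779 0.0793]
-0.034 23 [0.0773 0.0799]
-0.028 27 [0.0772 0.0785]
-0.022 33 [0.0769 0.0785]
-0.016 34 [0.0801 0.0833]
-0.01 36 [0.0851 0.0876]
-0.004 33 [0.0867 0.0891]
```

View pics/s5c.png

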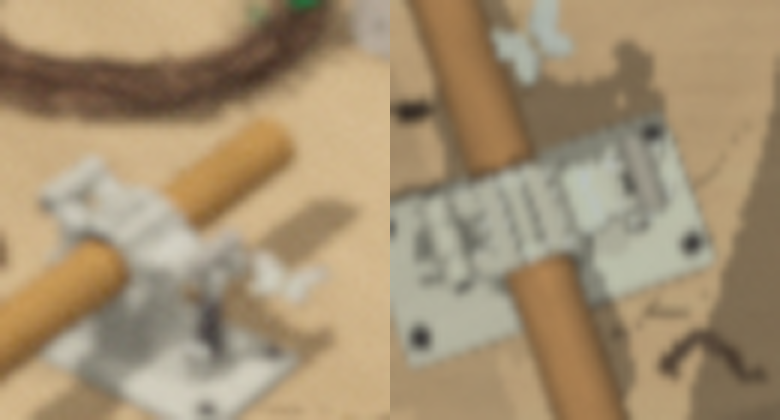

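```bash
python3 -c "
from plant import r
print(r.finish_job())"
```

```text
the job is handed in; nothing more can be done
None
```

The job is handed in, but the result wasn't shown. The camera readings put the cap shut on the tube and the T-head seated behind the lips, with the bolt upright. The crown push was about 14 N; one brief overpush on the T-head while seating it (about 4 N net at the wrist) may have added squeeze on the tube that I couldn't measure.

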